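# Set the onion slicer and load it from the tub

### The job

Get the onion slicer ready: first turn its numbered thickness sleeve to 5, then slide the hopper's guard fully open, and rock the heavy white tub up over its front base edge, without lifting it off its step, until all three onions have rolled into the hopper. Let the tub stand upright in its place again, then slide the guard fully shut, and leave the bottle, cup and shaker on the slicer standing where they are.

Things in the scene. Friction and masses are not known exactly. Their poses are not given: they have to be found in the camera images.
- hopper (a point): Centre of the floor of the slicer's square open-topped hopper, 20 mm above the table. Axes are those of the fixed slicer: x away from the operator (the guard opens this way), y from the sleeve towards the tub, z up. Inside 170 mm (x) by 160 mm (y), rim 85 mm above this point. A lower white motor housing stands behind it (x +92 to +248 mm); the open guard slides over that.
- kerb (a point): Middle of the 7 mm high steel kerb that keeps the tub from sliding into the hopper: on its tub-side face, at its foot, on top of the step (105 mm above the table) that carries the tub. 90 mm to the +y side of the hopper's centre. Axes are the slicer's. The step reaches from here 160 mm towards +y and is 310 mm long in x (-100 to +210).
- sleeve (a joint): Angle of the thickness sleeve (rad), growing anticlockwise seen from above: 0 at number 1, then one number each click of 30 degrees (0.5236), up to 8; number 5 is at 2.094. Stops at 1 and 8. The number in use is the one at the dark pointer on the fixed spindle, on the operator's side (-x). A spring detent: 2 to 5 N on a lug to leave a number; past half-way it jumps to the next.
- sleeve_hub (a point): Thickness sleeve: upright ribbed aluminium cylinder, 104 mm across, numerals 1 to 8 on top. Point on its vertical axis, 76 mm above the table, mid-height of its 4 lugs: radial bars along this point's +x, +y, -x, -y axes (turning with it; parallel to the slicer's at joint 0), 47 to 91 mm from the axis, 14 wide, 30 tall. Housing below: 124 wide, top 28 mm under the point. Top 29 mm over it.
- guard (a joint): Travel of the hopper's guard in m: 0 fully shut (as it starts), 0.175 fully open. It slides along the slicer's +x to open and stays where it is left (about 1.5 N of friction).
- guard_handle (a point): Centre of the guard's black upright paddle: 14 mm thick (along the slicer's x), 60 mm wide (y), 42 mm tall, standing on the flat 4 mm steel guard plate (184 by 162 mm) that lies just over the hopper's rim. The paddle's top is 21 mm above this point. It can be pushed from either side or pinched from above.
- tub_foot (a point): Middle of the tub's rounded front base edge (10 mm radius, along x), about which it rocks against the kerb; 10 mm above its underside. Axes turn with the tub: x along the edge, y to its back wall, z up. Tub: white open-topped scoop bin, 138 mm long (x), base 130 mm deep (y), 120 mm tall, loose, about 1.4 kg, weight low. Upright it stands with its own axes parallel to the slicer's.
- tub_back (a point): Middle of the outer face of the tub's back wall, 90 mm above its underside, 120 mm behind and 80 mm above the foot point. Pushing here towards the hopper with 9 to 13 N starts to rock the tub; as it rocks this point moves on an arc about the foot point, so a pusher must rise with it. The rim is 30 mm above this point.
- tub_lip (a point): Middle of the front edge of the tub's open sloping lip, which overhangs the hopper (62 mm long, rising 36 degrees from level when upright). The onions begin to roll out at about 45 degrees of rocking and are all out by 65; up to there the tub falls back by itself when let go.
- onion0_center (a point): Centre of one of the three round golden-brown onions, 60 mm across, 110 g, lying loose in the tub at the start.
- onion1_center (a point): Centre of one of the three round golden-brown onions, 60 mm across, 110 g, lying loose in the tub at the start.
- onion2_center (a point): Centre of one of the three round golden-brown onions, 60 mm across, 110 g, lying loose in the tub at the start.
- squeeze: Bystander: a white squeeze bottle, 52 mm across, 150 mm tall, on the slicer's base plate; origin at the centre of its underside. Leave it alone.
- cup: Bystander: a steel cup, 76 mm across, 90 mm tall, on the slicer's base plate; origin at the centre of its underside. Leave it alone.
- shaker: Bystander: a steel shaker jar, 48 mm across, 85 mm tall, on the step beside the tub; origin at the centre of its underside. Leave it alone.
Things that resemble listed ones, but are neither listed nor needed, are in the scene too. Leave any red or turquoise look-alike of the part that bears tub_foot alone.

How it is judged:
By the outcome, as a careful person would: the job done as asked, in the order asked, and still so for the second after the job is handed in, with the robot touching nothing.
It also fails if it takes over 72 s, if anything falls off the work surface, if the arm or the gripper's body presses on something with over 40 N, if the wrist force passes 120 N, or if a joint passes its speed limit or range.

### The arm

A 6-joint arm with a two-finger parallel gripper is mounted at the origin on the work surface. World frame = base frame: x ahead of the robot, y to its left, z up, the work surface at z = 0. Lengths are in mm, angles in rad, forces in N, time in s.
With the tool pointing down it reaches from about 250 to 725 mm from the base axis. Payload 9.7 kg.
Tool frame: the origin (TCP) lies at the very end of the fingers, on their centre line; the grasp point (between the pads) lies 19 mm behind it; z points along the fingers, y is the line along which they close (so a half turn about z gives the same grasp; the last joint's range is limited). The gripper opens to 85 mm and grips with 20 to 120 N. Pads are 22 mm wide; open, the fingers measure 114 mm over their backs; the gripper's body (76 mm by 85 mm) begins 54 mm behind the grasp point. The pads swing forward as they close: fully open they stand 13 mm farther back than shut.
Start: joints at [-1.137, 0.087, 0.176, 1.66, 0, 1.571], TCP at [231.174, -499.055, 231.284] pointing down, gripper open.
Joint ranges: [-3.13, 3.13], [-0.85, 1.81], [-1.15, 1.24], [-2.2, 2.28], [-1.44, 1.52], [-3.14, 3.14]. Speed limits (rad/s): [2.22, 2.22, 2.57, 3.14, 3.14, 3.14].

### API

Orientations are given as a 3x3 rotation matrix whose columns are the frame's x, y, z axes.
In Python, from bench import observe, get_image, get_calibration, hand_in, recognise gives the robot as it stands.
- The arm moves only by the tool carry_out, never from a script. Its argument "moves" is one flat list of numbers, 7 for each row, row after row: the shift along the world's x, y, z in units of 25 mm (1.0 is 25 mm), then the turn, a rotation vector about the world's x, y, z in units of 5 degrees (1.0 is 5 degrees), then the finger opening in mm, from 0 to 85.4. A call has 1 to 5 rows; each row shifts and turns the commanded pose from where the row before left it; what a row does not reach is not made up. A row lasts 1/10 s, in which the tool goes at most 50 mm and 8.59 degrees, less where a joint would pass 70% of its speed; a pose out of reach is approached as far as the arm can. A call is refused whole if a number of a shift passes 1 or a number of a turn 1, either way. A call with a gripper value outside its range is refused whole. The fingers move at their own pace and stop on an object; "squeeze" is the grip in N (left out, the last holds). Time passes only in rows, so rows that do not move let the fingers close. It gives the time, the measured TCP pose, the force, the opening and the grip force at its end, in the units of the state.
- observe(): the state, without advancing time (a new reading comes with each control period).
- get_image(name): name is "scene" or "top" or "wrist"; returns (picture, depth): 400x640x3 uint8, blue, green, red; 400x640 float32, mm along the optical axis (not along the pixel's ray), 0 where there is no reading.
- get_calibration(name): a dict with "fx", "fy", "cx", "cy" (pixels), "dist_coeffs" ([k1, k2, p1, p2, k3] as OpenCV has them; the pictures are not rectified), "extrinsics" (4x4, takes a point from world to camera coordinates); the wrist camera has in their place "mount" (4x4, takes a point from camera to tool coordinates, whose origin is the TCP and whose axes are the flange's). Camera axes: x right, y up, looking along -z (the intrinsics and any distortion apply to the point x, -y, -z); pixel columns grow to the right and rows downward; lengths in mm; the calibration is good to about 2 mm. A picture is of the moment at which its call begins: read the wrist's pose just before it. get_calibration takes no time and is no camera call.
- hand_in(): hands the job in; it is judged then, once.
Trained networks look in the newest picture that a camera, given by its name, has taken for a name from the list of things; names that differ only in an ending like _2 or _b are one class to them, and where a whole thing is asked for, a point or a joint stands for the part that bears it (a point fixed in the world has none). Each returns a list of dicts, best first, with "conf" (0 to 1); they miss things now and then, are a little off and sometimes report something else, mostly with a low value. They report only what shows in the picture. A call takes as long as a camera call. They do not tell look-alikes from the thing itself.
- recognise(camera, thing): "position" ([x, y, z] in mm, in the coordinates of the camera as it stood for that picture, good to about 4 mm: the middle of the surface that is visible of it).
The state is a dict: "time_s": time; "joint_pos": joint angles; "qd": joint speeds; "effort": joint torques, N m; "tcp_pos": TCP position; "tool_rot": TCP orientation; "contact_force": force on the tool from outside, world axes, zero at the start; "ft_torque": the same for the moment, N m; "width": finger opening in mm; "grip_force": force on a finger pad.
Only numpy, scipy, OpenCV 4.12 (cv2) and the standard library are available. Lean on these libraries where they do the work, as an engineer would, in place of code of your own. Each camera call takes 0.05 s, during which the arm holds its last target. There are 200 camera calls.

## Working session

There is one attempt and no reset: what is moved stays moved. The work goes in short steps, Python scripts to look and compute and a tool call to move; the robot and the scene stay as the last step left them, time stands still between calls to the robot, and variables do not carry over. Pictures are saved under pics/ and viewed, at most 10 in all, crops included, and the job is handed in when it is done.

Besides the shell and the picture viewer there is one more tool, called after "Call:" as name(argument=value, ...) on one line, values as JSON. carry_out: Moves the arm, as the interface text tells. Its arguments: {"type":"object","properties":{"moves":{"type":"array","items":{"type":"number"}},"squeeze":{"type":"number"}},"required":["moves"]}

```bash
mkdir -p pics; cat > h.py <<'E'
import numpy as np, cv2
from bench import observe,get_image,get_calibration,hand_in,recognise
def w2c(cam):
    c=get_calibration(cam)
    if "extrinsics" in c: return c,np.array(c["extrinsics"],float)
    s=observe(); T=np.eye(4);T[:3,:3]=s["tool_rot"];T[:3,3]=s["tcp_pos"]
    return c,np.linalg.inv(T@np.array(c["mount"],float))
def towld(E,p): return (np.linalg.inv(E)@np.r_[p,1])[:3]
def pix(c,E,d,u,v):
    K=np.array([[c["fx"],0,c["cx"]],[0,c["fy"],c["cy"]],[0,0,1]])
    n=cv2.undistortPoints(np.array([[[u,v]]],float),K,np.array(c["dist_coeffs"],float))[0,0]
    z=d[int(v),int(u)]
    return towld(E,[n[0]*z,-n[1]*z,-z])
def cloud(c,E,d):
    K=np.array([[c["fx"],0,c["cx"]],[0,c["fy"],c["cy"]],[0,0,1]])
    vv,uu=np.mgrid[:400,:640]
    n=cv2.undistortPoints(np.stack([uu,vv],-1).reshape(-1,1,2).astype(float),K,np.array(c["dist_coeffs"],float)).reshape(400,640,2)
    P=np.stack([n[...,0]*d,-n[...,1]*d,-d],-1)
    Ei=np.linalg.inv(E); return P@Ei[:3,:3].T+Ei[:3,3]
E
python3 - <<'E'
from h import *
np.set_printoptions(precision=0,suppress=True)
for cam in ["scene","top"]:
    c,E=w2c(cam); im,d=get_image(cam); cv2.imwrite(f"pics/{cam}0.png",im); np.save(f"{cam}0.npy",d)
    for t in ["sleeve_hub","guard_handle","tub_foot","tub_lip","onion0_center","squeeze","cup","shaker"]:
        print(cam,t,[(round(r["conf"],2),towld(E,r["position"])) for r in recognise(cam,t)][:4])
E
```

```text
scene sleeve_hub []
scene guard_handle [(0.94, array([508.,  -7., 108.])), (0.48, array([608.,  14.,  92.]))]
scene tub_foot [(0.89, array([267., 345.,  55.])), (0.72, array([491., 161., 171.]))]
scene tub_lip [(0.96, array([ 183., -302.,   58.])), (0.8, array([265., 351.,  54.])), (0.75, array([498., 161., 163.]))]
scene onion0_center [(0.57, array([466., 191., 171.]))]
scene squeeze [(0.7, array([ 679., -164.,   97.])), (0.5, array([ 666., -296.,   72.]))]
scene cup [(0.57, array([ 669., -295.,   71.]))]
scene shaker [(0.75, array([674., 225., 179.])), (0.68, array([ 679., -163.,   93.]))]
top sleeve_hub [(0.94, array([ 488., -231.,   96.]))]
top guard_handle [(0.8, array([484.,  -4., 110.]))]
top tub_foot [(0.96, array([248., 348.,  42.])), (0.96, array([ 197., -301.,   33.])), (0.93, array([503., 147., 155.]))]
top tub_lip [(0.8, array([499., 148., 157.])), (0.71, array([ 192., -289.,   35.])), (0.65, array([247., 344.,  45.])), (0.63, array([ 669., -308.,   63.]))]
top onion0_center [(0.8, array([454., 189., 171.]))]
top squeeze [(0.59, array([ 660., -172.,  113.])), (0.54, array([504., 141., 151.]))]
top cup [(0.61, array([ 667., -309.,   63.]))]
top shaker [(0.8, array([651., 209., 188.])), (0.44, array([476., 132., 168.]))]
```

View pics/scene0.png

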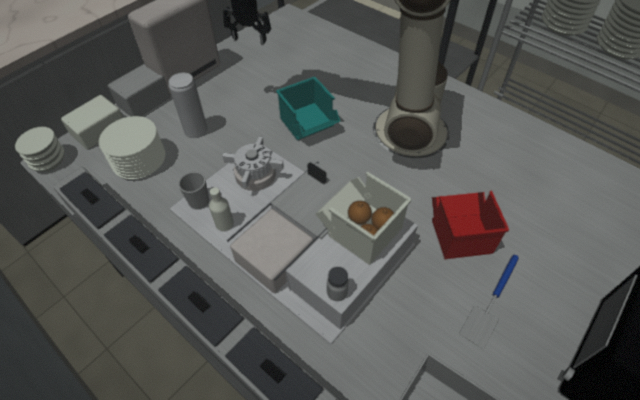

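View pics/top0.png

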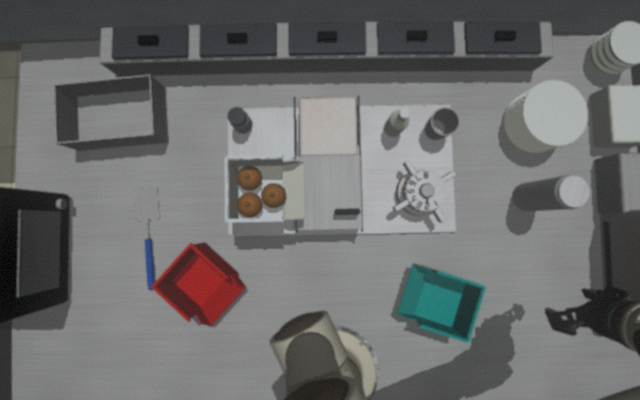

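The pictures show the slicer almost aligned with the world axes, with the white tub at about (265,190) in the top view. The sleeve is at (427,190), the guard paddle at (346,211), and the red and turquoise tubs are decoys. Next I take precise geometry from the depth data.

```bash
cat > a.py <<'E'
from h import *
np.set_printoptions(precision=1,suppress=True)
d=np.load("top0.npy").astype(float); c,E=w2c("top"); P=cloud(c,E,d)
X,Y,Z=P[...,0],P[...,1],P[...,2]
print("cam",np.linalg.inv(E)[:3,3])
def rect(m,n):
    q=P[m][:,:2]; 
    r=cv2.minAreaRect(q.astype(np.float32)); print(n,len(q),np.array(r[0]),np.array(r[1]),round(r[2],2),"z",np.median(P[m][:,2]))
roi=(X>330)&(X<760)&(Y<330)&(Y>-330)
m=roi&(abs(Z-108)<6)&(Y<90)&(Y>-100)&(X<620); rect(m,"guard")
for lo,hi in[(98,110)]:
    m=roi&(Z>100)&(Z<110)&(Y>95)&(Y<260)&(X>580); rect(m,"step")
m=roi&(Z>60)&(Z<100)&(Y>-120)&(Y<80)&(X>585); rect(m,"motor")
m=roi&(Z>218)&(Z<232)&(Y>60)&(Y<290); rect(m,"tubrim")
m=roi&(abs(Z-105)<5)&(Y<-150)&(Y>-330)&(X<600); rect(m,"sleevetop"); q=P[m][:,:2]; print(cv2.minEnclosingCircle(q.astype(np.float32)))
m=roi&(abs(Z-91)<6)&(Y<-120)&(Y>-330)&(X<620)&(X>360); rect(m,"lugs")
m=(Z>112)&(Z<150)&roi&(Y<60)&(Y>-60)&(X<560)&(X>400); rect(m,"paddle")
# zoom render
im=cv2.imread("pics/top0.png")
a=cv2.resize(im[90:245,380:470],None,fx=3.8,fy=3.8,interpolation=cv2.INTER_CUBIC)
b=cv2.resize(im[90:245,215:310],None,fx=3.8,fy=3.8,interpolation=cv2.INTER_CUBIC)
cv2.imwrite("pics/z1.png",np.hstack([b,a]))
for (u,v) in [(427,190),(346,211),(345,208),(240,115),(397,120),(440,120),(410,205),(435,215),(405,170),(449,178),(414,171),(248,178),(273,195),(248,205)]: print((u,v),pix(c,E,d,u,v))
E
python3 a.py
```

```text
cam [ 414.    28.1 1048. ]
guard 4277 [503.1   3.8] [233.6 171. ] 0.04 z 109.43847652458703
step 2358 [638.2 175.4] [159.  114.7] 89.31 z 104.3362805377198
motor 3247 [659.4  -1.9] [152.6 148.7] 89.74 z 96.20554345472806
tubrim 683 [487.3 168.7] [146.4 127.3] 0.28 z 225.0080084875783
sleevetop 232 [ 486.9 -242.5] [95.9 86.4] 27.41 z 104.51371759728255
((486.3367614746094, -243.33291625976562), 49.29007339477539)
lugs 768 [ 485.6 -244.3] [132.8 134.8] 74.78 z 93.1929920703189
paddle 245 [480.2  -0.1] [159.3 119.5] 0.13 z 112.6971597866135
(427, 190) [ 485.8 -244.9  110. ]
(346, 211) [435.6 -37.9 152.4]
(345, 208) [444.1 -38.8 108.6]
(240, 115) [660.9 205.7 188.3]
(397, 120) [ 660.6 -171.7  124.3]
(440, 120) [ 686.7 -313.7   22. ]
(410, 205) [ 449.8 -206.6   87.3]
(435, 215) [ 423.3 -272.4   79.6]
(405, 170) [ 549.6 -213.8   12.7]
(449, 178) [ 517.4 -309.    89. ]
(414, 171) [ 536.5 -218.7   90.8]
(248, 178) [514.5 188.8 181.4]
(273, 195) [474.2 131.2 183.5]
(248, 205) [452.  188.5 184.9]
```

View pics/z1.png

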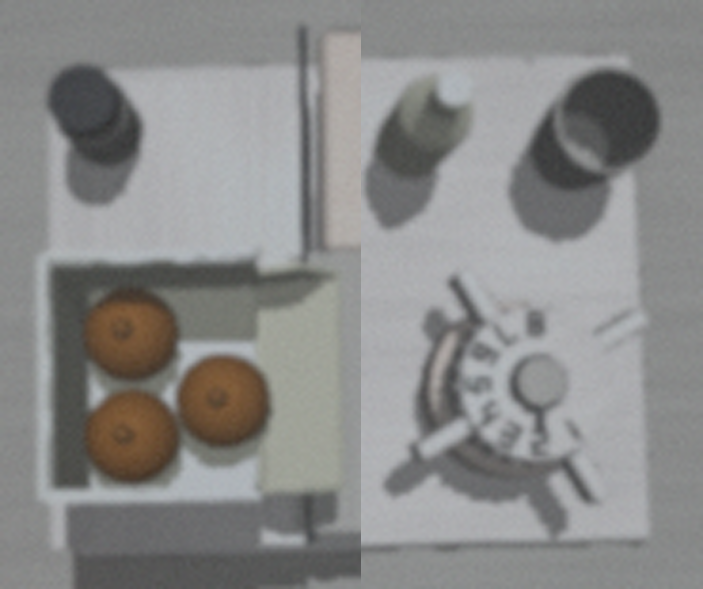

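Number 2 is at the pointer, so the lugs stand at 30/120/210/300° and the sleeve needs +90°. I'll pinch the 120° lug and carry it round. First I read the tool orientation and refine the lug and paddle positions.

```bash
python3 - <<'E'
from h import *
np.set_printoptions(precision=2,suppress=True)
s=observe(); print(np.array(s["tool_rot"]),s["tcp_pos"],s["width"])
d=np.load("top0.npy").astype(float); c,E=w2c("top"); P=cloud(c,E,d);X,Y,Z=np.moveaxis(P,-1,0)
m=(Z>120)&(Z<160)&(Y<20)&(Y>-90)&(X<480)&(X>400)
q=P[m];print("paddle",len(q),np.percentile(q,[2,50,98],axis=0))
m=(Z>130)&m;q=P[m];print("paddle hi",len(q),np.percentile(q,[2,50,98],axis=0))
h=np.array([486,-244])
R=np.hypot(X-h[0],Y-h[1]);A=np.degrees(np.arctan2(Y-h[1],X-h[0]))%360
for a in (30,120,210,300):
    m=(R>60)&(R<90)&(Z>80)&(Z<102)&(abs((A-a+180)%360-180)<25); print(a,m.sum(),np.median(A[m]),np.median(R[m]),np.median(P[m],axis=0))
E
```

```text
[[ 0.91  0.42  0.  ]
 [ 0.42 -0.91 -0.  ]
 [ 0.    0.   -1.  ]] [ 231.18 -499.06  231.33] 85.65889677460245
paddle 150 [[428.44 -68.56 133.35]
 [435.24 -40.38 150.84]
 [442.33 -11.98 154.64]]
paddle hi 147 [[428.44 -68.57 140.05]
 [435.31 -40.37 150.88]
 [442.33 -11.97 154.68]]
30 74 30.153521111819067 75.10310643293955 [ 551.41 -206.62   89.95]
120 70 120.57031287429007 75.08238982665826 [ 447.53 -179.84   90.02]
210 71 209.12468980018392 75.23192357137009 [ 420.46 -281.26   89.75]
300 66 300.7807647988502 74.99169559845704 [ 523.74 -308.89   90.06]
```

Call:
carry_out(moves=[0.67, 0.98, 0, 0, 0, 1, 40, 0.67, 0.98, 0, 0, 0, 1, 40, 0.67, 0.98, 0, 0, 0, 1, 40])

```text
time_s: 1.2
tcp_pos: [281.7, -424.8, 231.2]
tool_rot: [[0.766, 0.643, -0.0], [0.643, -0.766, 0.0], [0.0, -0.0, -1.0]]
contact_force: [0.5, -0.4, -0.5]
width: 44.0
grip_force: 0.0
```

```bash
python3 -c "
from h import *
s=observe();print(s['joint_pos'],s['tcp_pos'],s['tool_rot'],s['time_s'],s['contact_force'])"
```

```text
[-9.85192257e-01 -9.60081062e-03  7.61723806e-02  1.65668230e+00
  9.66288865e-06  1.45796656e+00] [ 281.72517829 -424.78683266  231.19251624] [[ 7.65850198e-01  6.43019029e-01 -5.42824921e-05]
 [ 6.43019031e-01 -7.65850192e-01  9.93313823e-05]
 [ 2.22997120e-05 -1.10977634e-04 -9.99999994e-01]] 1.2 [ 0.51063925 -0.40853836 -0.4529238 ]
```

Call:
carry_out(moves=[0.667, 0.983, 0, 0, 0, 1, 40, 0.667, 0.983, 0, 0, 0, 1, 40, 0.667, 0.983, 0, 0, 0, 1, 40, 0.667, 0.983, 0, 0, 0, 1, 40, 0.667, 0.983, 0, 0, 0, 1, 40])

```text
time_s: 1.7
tcp_pos: [365.3, -301.6, 231.4]
tool_rot: [[0.422, 0.907, 0.0], [0.907, -0.422, -0.0], [-0.0, 0.0, -1.0]]
contact_force: [0.8, -0.7, -0.1]
width: 39.9
grip_force: 0.0
```

Call:
carry_out(moves=[0.667, 0.983, 0, 0, 0, 1, 40, 0.667, 0.983, 0, 0, 0, 1, 40, 0.667, 0.983, 0, 0, 0, 1, 40, 0.667, 0.983, 0, 0, 0, 1, 40, 0.667, 0.983, 0, 0, 0, 1, 40])

```text
time_s: 2.2
tcp_pos: [448.7, -178.7, 231.4]
tool_rot: [[-0.001, 1.0, 0.0], [1.0, 0.001, -0.0], [-0.0, 0.0, -1.0]]
contact_force: [0.8, -0.5, -0.6]
width: 40.1
grip_force: 0.0
```

Call:
carry_out(moves=[0, 0, -0.6, 0, 0, 1, 40, 0, 0, -0.6, 0, 0, 1, 40, 0, 0, -0.6, 0, 0, 1, 40, 0, 0, -0.6, 0, 0, 1, 40, 0, 0, -0.6, 0, 0, 1, 40])

```text
time_s: 2.7
tcp_pos: [448.2, -179.7, 155.7]
tool_rot: [[-0.424, 0.906, 0.0], [0.906, 0.424, -0.0], [-0.0, 0.0, -1.0]]
contact_force: [-0.0, -0.3, -0.0]
width: 40.0
grip_force: 0.0
```

Call:
carry_out(moves=[0, 0, -0.6, 0, 0, 1, 40, 0, 0, 0, 0, 0, 0, 40])

```text
time_s: 2.9
tcp_pos: [447.3, -179.4, 139.5]
tool_rot: [[-0.499, 0.867, -0.003], [0.867, 0.499, 0.001], [0.002, -0.002, -1.0]]
contact_force: [0.3, -0.3, 0.8]
width: 40.0
grip_force: 0.0
```

```bash
python3 - <<'E'
from h import *
s=observe();print(s['joint_pos'],s['tcp_pos'],s['time_s'])
im,d=get_image("wrist");cv2.imwrite("pics/w1.png",im)
E
```

```text
[-3.81497676e-01 -8.76731635e-02 -1.75801195e-01  1.48558205e+00
  3.92900159e-06  6.66902593e-01] [ 447.28239435 -179.42628854  139.48653016] 2.9
```

View pics/w1.png

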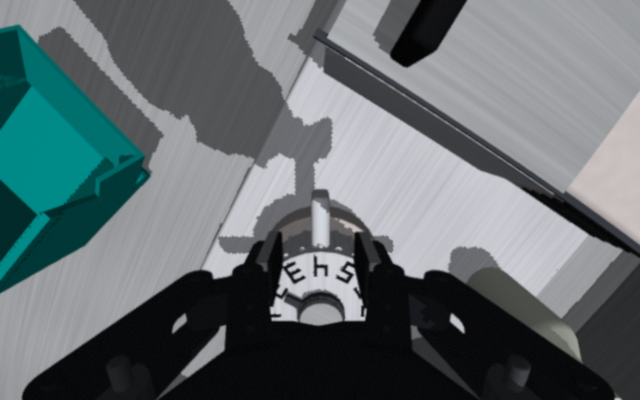

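The lug sits centred between the fingers at (320,215). I go down and grip it.

Call:
carry_out(moves=[0.04, 0, -0.78, 0, 0, 0, 40, 0, 0, -0.78, 0, 0, 0, 40, 0, 0, -0.78, 0, 0, 0, 40, 0, 0, -0.78, 0, 0, 0, 40, 0, 0, 0, 0, 0, 0, 5], squeeze=25)

```text
time_s: 3.45
tcp_pos: [448.3, -179.5, 62.0]
tool_rot: [[-0.496, 0.868, -0.003], [0.868, 0.496, 0.001], [0.002, -0.002, -1.0]]
contact_force: [-0.1, 1.1, -0.5]
width: 26.5
grip_force: 0.0
```

Call:
carry_out(moves=[0, 0, 0, 0, 0, 0, 5, 0, 0, 0, 0, 0, 0, 5, 0, 0, 0, 0, 0, 0, 5])

```text
time_s: 3.75
tcp_pos: [449.5, -179.8, 64.3]
tool_rot: [[-0.498, 0.867, 0.001], [0.867, 0.498, -0.0], [-0.0, 0.001, -1.0]]
contact_force: [-1.0, 2.0, 0.2]
width: 13.3
grip_force: 29.7
```

```bash
python3 - <<'E'
import numpy as np
from h import *
s=observe();print(s['tcp_pos'],s['contact_force'],s['width'])
h=np.array([486,-244]);p=np.array(s['tcp_pos'][:2])-h;print(np.hypot(*p),np.degrees(np.arctan2(p[1],p[0])))
a0=120.3;r=75
for i in range(18):
    f=lambda a:r*np.array([np.cos(np.radians(a)),np.sin(np.radians(a))])
    print(i,np.round((f(a0+5*(i+1))-f(a0+5*i))/25,3))
E
```

```text
[ 449.46204869 -179.78548303   64.25736001] [-1.02311495  2.00087231  0.24733642] 13.293001390029103
73.88183860249868 119.63980284540804
0 [-0.22  -0.142]
1 [-0.207 -0.16 ]
2 [-0.192 -0.178]
3 [-0.176 -0.194]
4 [-0.158 -0.208]
5 [-0.139 -0.221]
6 [-0.12  -0.233]
7 [-0.099 -0.242]
8 [-0.077 -0.25 ]
9 [-0.055 -0.256]
10 [-0.033 -0.26 ]
11 [-0.01  -0.262]
12 [ 0.013 -0.261]
13 [ 0.036 -0.259]
14 [ 0.058 -0.255]
15 [ 0.08  -0.249]
16 [ 0.101 -0.241]
17 [ 0.122 -0.232]
```

Call:
carry_out(moves=[-0.22, -0.142, 0, 0, 0, 1, 5, -0.207, -0.16, 0, 0, 0, 1, 5, -0.192, -0.178, 0, 0, 0, 1, 5, -0.176, -0.194, 0, 0, 0, 1, 5, -0.158, -0.208, 0, 0, 0, 1, 5])

```text
time_s: 4.25
tcp_pos: [425.3, -202.1, 64.3]
tool_rot: [[-0.82, 0.573, 0.001], [0.573, 0.82, -0.0], [-0.001, 0.0, -1.0]]
contact_force: [-1.1, 0.6, -1.5]
width: 13.4
grip_force: 29.7
```

Call:
carry_out(moves=[-0.139, -0.221, 0, 0, 0, 1, 5, -0.12, -0.233, 0, 0, 0, 1, 5, -0.099, -0.242, 0, 0, 0, 1, 5, -0.077, -0.25, 0, 0, 0, 1, 5, -0.055, -0.256, 0, 0, 0, 1, 5])

```text
time_s: 4.75
tcp_pos: [413.1, -232.2, 64.3]
tool_rot: [[-0.985, 0.173, 0.0], [0.173, 0.985, -0.0], [-0.001, -0.0, -1.0]]
contact_force: [-1.4, 0.4, 0.2]
width: 13.5
grip_force: 29.7
```

Call:
carry_out(moves=[-0.033, -0.26, 0, 0, 0, 1, 5, -0.01, -0.262, 0, 0, 0, 1, 5, 0.013, -0.261, 0, 0, 0, 1, 5, 0.036, -0.259, 0, 0, 0, 1, 5, 0.058, -0.255, 0, 0, 0, 1, 5])

```text
time_s: 5.25
tcp_pos: [414.7, -264.7, 64.3]
tool_rot: [[-0.966, -0.259, 0.0], [-0.259, 0.966, -0.0], [-0.0, -0.0, -1.0]]
contact_force: [-2.1, 1.4, 0.7]
width: 13.5
grip_force: 29.8
```

Call:
carry_out(moves=[0.08, -0.249, 0, 0, 0, 1, 5, 0.101, -0.241, 0, 0, 0, 1, 5, 0.122, -0.232, 0, 0, 0, 1, 5, 0, 0, 0, 0, 0, 0, 5, 0, 0, 0, 0, 0, 0, 5])

```text
time_s: 5.75
tcp_pos: [422.2, -282.7, 64.2]
tool_rot: [[-0.869, -0.495, 0.0], [-0.495, 0.869, -0.001], [0.0, -0.001, -1.0]]
contact_force: [-4.6, 0.2, 6.0]
width: 13.6
grip_force: 31.0
```

Call:
carry_out(moves=[0, 0, 0, 0, 0, 0, 40, 0, 0, 0, 0, 0, 0, 40, 0, 0, 0, 0, 0, 0, 40, 0, 0, 1, 0, 0, 0, 40, 0, 0, 1, 0, 0, 0, 40])

```text
time_s: 6.25
tcp_pos: [421.9, -282.0, 113.3]
tool_rot: [[-0.868, -0.497, -0.001], [-0.497, 0.868, 0.001], [0.001, 0.001, -1.0]]
contact_force: [1.0, -0.7, 0.7]
width: 39.8
grip_force: 0.0
```

Call:
carry_out(moves=[0, 0, 1, 0, 0, 0, 40, 0, 0, 1, 0, 0, 1, 40, 0, 0, 1, 0, 0, 1, 40, 0, 0.5, 0.5, 0, 0, 1, 40, 0, 0.2, 0, 0, 0, 1, 40])

```text
time_s: 6.75
tcp_pos: [423.0, -264.8, 203.1]
tool_rot: [[-0.642, -0.766, 0.003], [-0.766, 0.642, -0.002], [-0.001, -0.003, -1.0]]
contact_force: [-0.2, -0.5, -0.6]
width: 40.1
grip_force: 0.0
```

```bash
python3 - <<'E'
from h import *
np.set_printoptions(precision=1,suppress=True)
s=observe();print(s['tcp_pos'],s['width'])
c,E=w2c("top");im,d=get_image("top");P=cloud(c,E,d.astype(float));X,Y,Z=np.moveaxis(P,-1,0)
h=np.array([486,-244]);R=np.hypot(X-h[0],Y-h[1]);A=np.degrees(np.arctan2(Y-h[1],X-h[0]))%360
for a in (30,120,210,300):
    m=(R>60)&(R<90)&(Z>80)&(Z<102)&(abs((A-a+180)%360-180)<25); print(a,m.sum(),np.median(A[m]) if m.sum() else 0)
im2,d2=get_image("wrist"); cv2.imwrite("pics/z2.png",np.hstack([cv2.resize(im[140:240,370:470],(400,400),interpolation=2),cv2.resize(im2,(400,250))[:, :].repeat(1,0) if 0 else cv2.copyMakeBorder(cv2.resize(im2,(400,250)),0,150,0,0,0)]))
E
```

```text
[ 423.  -264.8  203.1] 40.06887748653349
30 73 30.15188406579314
120 68 120.5365885932888
210 56 209.779002472953
300 66 300.4577186302579
```

View pics/z2.png

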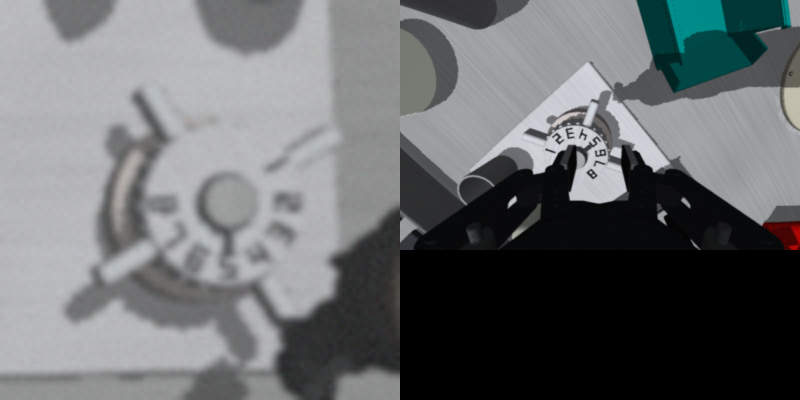

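Number 5 is at the pointer (about (228,262) in the crop). On to the guard paddle.

Call:
carry_out(moves=[0.055, 1, 0, 0, 0, 1, 40, 0.055, 1, 0, 0, 0, 1, 40, 0.055, 1, 0, 0, 0, 1, 40, 0.055, 1, 0, 0, 0, 1, 40, 0.055, 1, 0, 0, 0, 1, 40])

```text
time_s: 7.35
tcp_pos: [429.0, -139.1, 200.3]
tool_rot: [[-0.261, -0.965, -0.0], [-0.965, 0.261, 0.0], [-0.0, 0.0, -1.0]]
contact_force: [0.5, -0.5, 0.2]
width: 39.8
grip_force: 0.0
```

Call:
carry_out(moves=[0.055, 1, 0, 0, 0, 1, 40, 0.055, 1, 0, 0, 0, 1, 40, 0.055, 1, 0, 0, 0, 1, 40, 0.055, 1, -0.6, 0, 0, 0, 40, 0, 0, -0.4, 0, 0, 0, 40])

```text
time_s: 7.85
tcp_pos: [434.7, -38.0, 174.8]
tool_rot: [[-0.003, -1.0, -0.0], [-1.0, 0.003, 0.001], [-0.001, 0.0, -1.0]]
contact_force: [0.0, -0.1, 0.4]
width: 39.9
grip_force: 0.0
```

```bash
python3 - <<'E'
from h import *
np.set_printoptions(precision=1,suppress=True)
s=observe();print(s['tcp_pos'],s['width'],s['joint_pos'])
im,d=get_image("wrist");c,E=w2c("wrist");P=cloud(c,E,d.astype(float));X,Y,Z=np.moveaxis(P,-1,0)
m=(Z>125)&(Z<160)&(X<480)&(X>400)&(Y>-90)&(Y<20); print(m.sum(),np.percentile(P[m],[2,50,98],axis=0))
cv2.imwrite("pics/w2.png",im)
E
```

```text
[434.7 -38.  174.8] 39.88178424090187 [-0.1 -0.2 -0.2  1.6  0.  -1.7]
1945 [[429.5 -70.5 132.7]
 [436.  -45.5 150.1]
 [442.8 -13.1 151.6]]
```

View pics/w2.png

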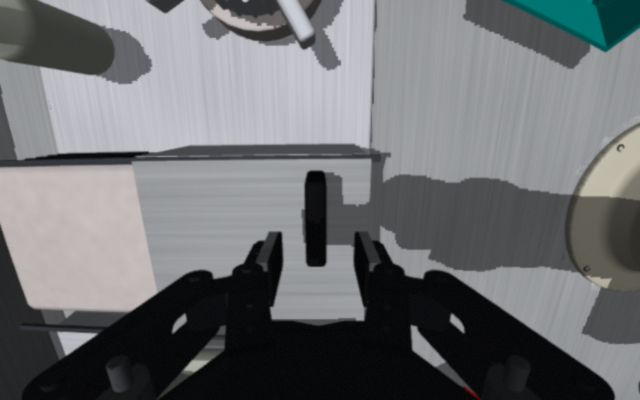

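The paddle is between the fingers at (316,218). I pinch it and slide the guard open.

Call:
carry_out(moves=[0.03, -0.1, -0.7, 0, 0, 0, 40, 0, 0, -0.7, 0, 0, 0, 40, 0, 0, -0.7, 0, 0, 0, 40, 0, 0, 0, 0, 0, 0, 5, 0, 0, 0, 0, 0, 0, 5])

```text
time_s: 8.4
tcp_pos: [436.3, -43.0, 123.5]
tool_rot: [[-0.004, -1.0, 0.002], [-1.0, 0.004, -0.0], [0.0, -0.002, -1.0]]
contact_force: [1.0, -2.6, -15.6]
width: 13.2
grip_force: 31.3
```

Call:
carry_out(moves=[0, 0, 0, 0, 0, 0, 5, 0, 0, 0, 0, 0, 0, 5, 0.4, 0, 0, 0, 0, 0, 5, 0.6, 0, 0, 0, 0, 0, 5, 0.8, 0, 0, 0, 0, 0, 5])

```text
time_s: 8.9
tcp_pos: [480.6, -42.9, 123.4]
tool_rot: [[-0.003, -1.0, -0.001], [-1.0, 0.003, -0.001], [0.001, 0.001, -1.0]]
contact_force: [-2.6, -1.3, -2.9]
width: 13.3
grip_force: 33.2
```

Call:
carry_out(moves=[0.9, 0, 0, 0, 0, 0, 5, 0.9, 0, 0, 0, 0, 0, 5, 0.9, 0, 0, 0, 0, 0, 5, 0.9, 0, 0, 0, 0, 0, 5, 0.8, 0, 0, 0, 0, 0, 5])

```text
time_s: 9.4
tcp_pos: [591.7, -42.4, 123.4]
tool_rot: [[-0.003, -1.0, -0.001], [-1.0, 0.003, 0.001], [-0.001, 0.001, -1.0]]
contact_force: [-3.1, 0.9, -0.9]
width: 13.4
grip_force: 33.4
```

Call:
carry_out(moves=[0.4, 0, 0, 0, 0, 0, 5, 0.2, 0, 0, 0, 0, 0, 5, 0.15, 0, 0, 0, 0, 0, 5, 0, 0, 0, 0, 0, 0, 5])

```text
time_s: 9.8
tcp_pos: [609.4, -42.3, 123.5]
tool_rot: [[-0.002, -1.0, 0.001], [-1.0, 0.002, 0.0], [-0.0, -0.001, -1.0]]
contact_force: [2.2, 2.8, -3.4]
width: 13.0
grip_force: 33.2
```

Call:
carry_out(moves=[0.08, 0, 0, 0, 0, 0, 5, 0.08, 0, 0, 0, 0, 0, 5, 0.06, 0, 0, 0, 0, 0, 5, 0, 0, 0, 0, 0, 0, 5])

```text
time_s: 10.2
tcp_pos: [611.3, -42.3, 123.5]
tool_rot: [[-0.003, -1.0, -0.006], [-1.0, 0.003, 0.0], [-0.0, 0.006, -1.0]]
contact_force: [-19.3, 2.2, 5.3]
width: 13.2
grip_force: 34.9
```

Call:
carry_out(moves=[0, 0, 0, 0, 0, 0, 50, 0, 0, 0, 0, 0, 0, 50, 0, 0, 0, 0, 0, 0, 50, 0, 0, 1, 0, 0, 0, 60, 0, 0, 1, 0, 0, 0, 60])

```text
time_s: 10.7
tcp_pos: [614.3, -42.5, 173.4]
tool_rot: [[-0.003, -1.0, -0.001], [-1.0, 0.003, -0.0], [0.0, 0.001, -1.0]]
contact_force: [-0.1, -0.4, 0.2]
width: 60.0
grip_force: 0.0
```

```bash
python3 - <<'E'
from h import *
np.set_printoptions(precision=1,suppress=True)
s=observe();print(s['tcp_pos'],s['width'])
c,E=w2c("scene");im,d=get_image("scene");P=cloud(c,E,d.astype(float));X,Y,Z=np.moveaxis(P,-1,0)
c,E=w2c("top");im,d=get_image("top");P=cloud(c,E,d.astype(float));X,Y,Z=np.moveaxis(P,-1,0)
m=(Z>120)&(Z<165)&(X<660)&(X>560)&(Y>-90)&(Y<20);q=P[m]; print("paddle?",m.sum(),np.percentile(q,[2,50,98],axis=0) if len(q) else 0)
m=(Z>215)&(Z<235)&(Y>60)&(Y<290)&(X>390)&(X<580);q=P[m];print("tubrim",np.percentile(q,[1,50,99],axis=0))
m=(Z>100)&(Z<110)&(Y>60)&(Y<290)&(X>590)&(X<680);q=P[m];print("step",np.percentile(q,[1,50,99],axis=0))
m=(Z<40)&(Y>-100)&(Y<100)&(X>390)&(X<570);q=P[m];print("hopper floor",np.percentile(q,[1,50,99],axis=0))
E
```

```text
[614.3 -42.5 173.4] 59.99614350100001
paddle? 0 0
tubrim [[414.5 107.8 215.6]
 [492.6 200.9 224.8]
 [560.  231.7 228.4]]
step [[590.7  62.7 100.9]
 [629.8 149.9 104.6]
 [678.9 253.5 109.8]]
hopper floor [[391.5  13.1  12.6]
 [489.5  44.3  19.4]
 [569.5  80.9  28. ]]
```

Call:
carry_out(moves=[-0.2, 0.5, 1, 0, 0, 0, 60, -0.4, 1, 1, 0, 0, 0, 60, -0.4, 1, 1, 0, 0, 0, 60, -0.4, 1, 0.7, 0, 0, 0, 60, -0.45, 1, 0, 0, 0, 0, 60])

```text
time_s: 11.3
tcp_pos: [568.8, 71.0, 268.2]
tool_rot: [[-0.003, -1.0, 0.004], [-1.0, 0.003, 0.0], [-0.0, -0.004, -1.0]]
contact_force: [0.1, 0.2, 0.7]
width: 60.1
grip_force: 0.0
```

Call:
carry_out(moves=[-0.45, 1, 0, 0, 0, 0, 60, -0.45, 1, 0, 0, 0, 0, 60, -0.45, 1, 0, 0, 0, 0, 60, -0.45, 1, 0, 0, 0, 0, 60, -0.45, 1, 0, 0, 0, 0, 60])

```text
time_s: 11.8
tcp_pos: [511.8, 196.0, 265.4]
tool_rot: [[-0.003, -1.0, 0.0], [-1.0, 0.003, -0.0], [0.0, -0.0, -1.0]]
contact_force: [1.0, 0.4, -0.0]
width: 60.0
grip_force: 0.0
```

Call:
carry_out(moves=[-0.45, 1, 0, 0, 0, 0, 60, -0.45, 1, 0, 0, 0, 0, 60, -0.08, 0.5, 0, 0, 0, 0, 60, 0, 0, 0, 0, 0, 0, 60])

```text
time_s: 12.2
tcp_pos: [487.5, 258.7, 265.3]
tool_rot: [[-0.001, -1.0, -0.0], [-1.0, 0.001, -0.0], [0.0, 0.0, -1.0]]
contact_force: [0.2, 0.5, -0.2]
width: 59.9
grip_force: 0.0
```

```bash
python3 - <<'E'
from h import *
np.set_printoptions(precision=1,suppress=True)
s=observe();print(s['tcp_pos'],s['joint_pos'])
im,d=get_image("wrist");c,E=w2c("wrist");P=cloud(c,E,d.astype(float));X,Y,Z=np.moveaxis(P,-1,0)
m=(Z>221)&(Z<228)&(X>400)&(X<580)&(Y>100)&(Y<245);q=P[m];print(m.sum(),np.percentile(q,[1,50,99],axis=0) if len(q) else 0)
cv2.imwrite("pics/w3.png",im)
im,d=get_image("top");cv2.imwrite("pics/t3.png",im)
E
```

```text
[487.5 258.7 265.3] [ 0.5  0.1  0.3  1.7 -0.  -1.1]
8053 [[415.5 121.7 221.3]
 [487.8 194.9 225.8]
 [561.1 232.7 227.5]]
```

View pics/w3.png

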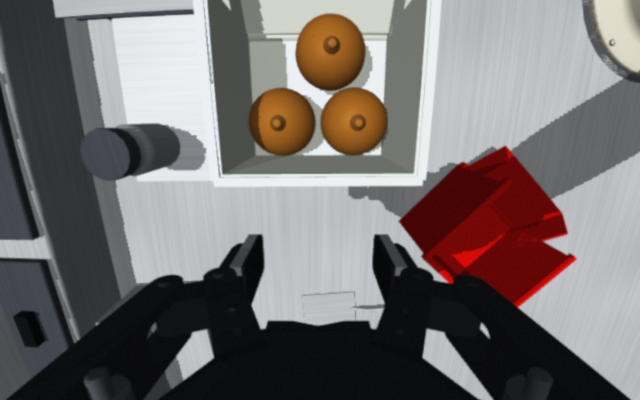

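Call:
carry_out(moves=[0, 0, -0.8, 0, 0, 0, 60, 0, 0, -0.8, 0, 0, 0, 60, 0, 0, -0.8, 0, 0, 0, 60, 0, 0, -0.8, 0, 0, 0, 60, 0, -0.25, 0, 0, 0, 0, 60])

```text
time_s: 12.8
tcp_pos: [487.2, 249.9, 183.0]
tool_rot: [[-0.003, -1.0, -0.004], [-1.0, 0.003, -0.002], [0.002, 0.004, -1.0]]
contact_force: [-0.5, -0.3, 0.1]
width: 59.8
grip_force: 0.0
```

Call:
carry_out(moves=[0, -0.25, 0, 0, 0, 0, 60, 0, -0.12, 0, 0, 0, 0, 60, 0, 0, 0, 0, 0, 0, 60])

```text
time_s: 13.1
tcp_pos: [488.3, 241.5, 187.2]
tool_rot: [[-0.004, -1.0, 0.002], [-1.0, 0.004, 0.001], [-0.001, -0.002, -1.0]]
contact_force: [0.4, 0.8, 0.5]
width: 59.8
grip_force: 0.0
```

```bash
python3 - <<'E'
from h import *
for a in range(0,70,5):
    f=lambda a:143*np.array([np.cos(np.radians(a+33)),np.sin(np.radians(a+33))])
    print(a,a+5,np.round((f(a+5)-f(a))/50,3),"x2 rows; pos",np.round(f(a+5)-f(0),1))
E
```

```text
0 5 [-0.145  0.203] x2 rows; pos [-7.2 10.2]
5 10 [-0.162  0.19 ] x2 rows; pos [-15.3  19.6]
10 15 [-0.178  0.175] x2 rows; pos [-24.2  28.4]
15 20 [-0.193  0.159] x2 rows; pos [-33.9  36.3]
20 25 [-0.206  0.141] x2 rows; pos [-44.2  43.4]
25 30 [-0.217  0.123] x2 rows; pos [-55.   49.5]
30 35 [-0.227  0.103] x2 rows; pos [-66.4  54.7]
35 40 [-0.235  0.083] x2 rows; pos [-78.1  58.9]
40 45 [-0.242  0.062] x2 rows; pos [-90.2  62. ]
45 50 [-0.246  0.041] x2 rows; pos [-102.5   64.1]
50 55 [-0.249  0.02 ] x2 rows; pos [-114.9   65. ]
55 60 [-0.249 -0.002] x2 rows; pos [-127.4   64.9]
60 65 [-0.248 -0.024] x2 rows; pos [-139.8   63.7]
65 70 [-0.245 -0.045] x2 rows; pos [-152.1   61.5]
```

Call:
carry_out(moves=[0, -0.08, 0, 0, 0, 0, 60, 0, -0.08, 0, 0, 0, 0, 60, 0, -0.04, 0, 0, 0, 0, 60])

```text
time_s: 13.4
tcp_pos: [488.4, 239.0, 187.0]
tool_rot: [[-0.001, -1.0, 0.002], [-1.0, 0.001, 0.004], [-0.004, -0.002, -1.0]]
contact_force: [2.4, 11.1, 2.5]
width: 60.1
grip_force: 5.7
```

Call:
carry_out(moves=[0, -0.04, 0, 0, 0, 0, 60, 0, -0.04, 0, 0, 0, 0, 60])

```text
time_s: 13.6
tcp_pos: [488.2, 237.3, 187.0]
tool_rot: [[-0.001, -1.0, 0.002], [-1.0, 0.001, 0.005], [-0.005, -0.002, -1.0]]
contact_force: [0.8, 11.4, 2.3]
width: 60.0
grip_force: 5.7
```

Call:
carry_out(moves=[0, -0.145, 0.19, 0, 0, 0, 60, 0, -0.145, 0.2, 0, 0, 0, 60, 0, -0.162, 0.19, 0, 0, 0, 60, 0, -0.162, 0.19, 0, 0, 0, 60])

```text
time_s: 14.0
tcp_pos: [487.6, 221.0, 205.2]
tool_rot: [[-0.001, -1.0, -0.0], [-1.0, 0.001, 0.002], [-0.002, 0.0, -1.0]]
contact_force: [0.7, 7.5, -3.5]
width: 60.0
grip_force: 3.1
```

```bash
cat > t.py <<'E'
from h import *
import sys
np.set_printoptions(precision=1,suppress=True)
s=observe();print(np.array(s['tcp_pos']),np.array(s['contact_force']))
c,E=w2c("top");im,d=get_image("top");P=cloud(c,E,d.astype(float));X,Y,Z=np.moveaxis(P,-1,0)
m=(X>420)&(X<438)&(Y>20)&(Y<260)&(Z>112)&(Z<300); q=P[m]  # -x side wall of tub
r=cv2.minAreaRect(q[:,1:].astype(np.float32));print(len(q),"zmax",q[np.argmax(q[:,2])],"y",q[:,1].min(),q[:,1].max())
if len(sys.argv)>1: cv2.imwrite(f"pics/{sys.argv[1]}.png",im); im,_=get_image("scene"); cv2.imwrite(f"pics/{sys.argv[1]}s.png",im)
E
python3 t.py
```

```text
[487.6 221.  205.2] [ 0.7  7.5 -3.5]
607 zmax [421.9 208.3 294.2] y 47.399600410381396 216.96293258930612
```

Call:
carry_out(moves=[0, -0.178, 0.175, 0, 0, 0, 60, 0, -0.178, 0.175, 0, 0, 0, 60, 0, -0.193, 0.16, 0, 0, 0, 60, 0, -0.193, 0.16, 0, 0, 0, 60])

```text
time_s: 14.45
tcp_pos: [487.7, 202.5, 222.2]
tool_rot: [[-0.001, -1.0, 0.0], [-1.0, 0.001, 0.003], [-0.003, -0.0, -1.0]]
contact_force: [0.8, 7.2, -2.5]
width: 59.6
grip_force: 3.0
```

Call:
carry_out(moves=[0, -0.206, 0.141, 0, 0, 0, 60, 0, -0.206, 0.141, 0, 0, 0, 60, 0, -0.217, 0.123, 0, 0, 0, 60, 0, -0.217, 0.123, 0, 0, 0, 60])

```text
time_s: 14.85
tcp_pos: [487.8, 181.2, 235.6]
tool_rot: [[-0.001, -1.0, 0.001], [-1.0, 0.001, 0.003], [-0.003, -0.001, -1.0]]
contact_force: [0.5, 6.3, -0.4]
width: 59.7
grip_force: 2.6
```

```bash
python3 t.py t4; python3 -c "
import cv2;import numpy as np
a=cv2.imread('pics/t4.png')[90:250,210:370];b=cv2.imread('pics/t4s.png')[150:350,220:420]
cv2.imwrite('pics/c4.png',np.hstack([cv2.resize(a,(400,400)),cv2.resize(b,(400,400))]))"
```

```text
[487.8 181.2 235.6] [ 0.5  6.3 -0.4]
489 zmax [431.5 157.7 273.4] y 38.180611771717544 172.24960534151663
```

View pics/c4.png

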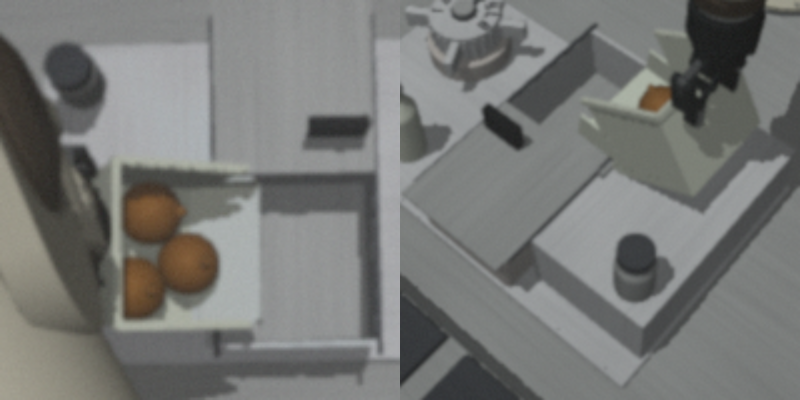

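The tub is rocking cleanly, about 30° now, with its lip over the open hopper and the shaker undisturbed. I continue along the arc.

Call:
carry_out(moves=[0, -0.227, 0.103, 0, 0, 0, 60, 0, -0.227, 0.103, 0, 0, 0, 60, 0, -0.235, 0.083, 0, 0, 0, 60, 0, -0.235, 0.083, 0, 0, 0, 60])

```text
time_s: 15.35
tcp_pos: [487.9, 158.0, 245.2]
tool_rot: [[-0.001, -1.0, 0.001], [-1.0, 0.001, 0.002], [-0.002, -0.001, -1.0]]
contact_force: [0.2, 6.7, 2.4]
width: 59.8
grip_force: 3.1
```

Call:
carry_out(moves=[0, -0.242, 0.062, 0, 0, 0, 60, 0, -0.242, 0.062, 0, 0, 0, 60, 0, -0.246, 0.041, 0, 0, 0, 60, 0, -0.246, 0.041, 0, 0, 0, 60, 0, 0, 0, 0, 0, 0, 60])

```text
time_s: 15.85
tcp_pos: [488.0, 132.9, 250.6]
tool_rot: [[-0.002, -1.0, 0.002], [-1.0, 0.002, 0.001], [-0.001, -0.002, -1.0]]
contact_force: [-1.5, 5.8, 7.8]
width: 60.4
grip_force: 4.5
```

Call:
carry_out(moves=[0, 0, 0, 0, 0, 0, 60, 0, 0, 0, 0, 0, 0, 60, 0, -0.25, 0.02, 0, 0, 0, 60, 0, -0.25, 0.02, 0, 0, 0, 60, 0, 0, 0, 0, 0, 0, 60])

```text
time_s: 16.35
tcp_pos: [488.1, 120.3, 251.8]
tool_rot: [[-0.003, -1.0, 0.003], [-1.0, 0.003, 0.001], [-0.001, -0.003, -1.0]]
contact_force: [-0.5, 3.4, 7.6]
width: 59.9
grip_force: 4.7
```

Call:
carry_out(moves=[0, -0.25, 0, 0, 0, 0, 60, 0, -0.25, 0, 0, 0, 0, 60, 0, -0.12, -0.01, 0, 0, 0, 60, 0, 0, 0, 0, 0, 0, 60, 0, 0, 0, 0, 0, 0, 60])

```text
time_s: 16.85
tcp_pos: [488.1, 104.9, 251.7]
tool_rot: [[-0.003, -1.0, 0.003], [-1.0, 0.003, 0.001], [-0.001, -0.003, -1.0]]
contact_force: [0.3, 1.2, 11.9]
width: 59.7
grip_force: 5.0
```

```bash
python3 t.py t5; python3 -c "
import cv2;import numpy as np
a=cv2.imread('pics/t5.png')[90:250,210:370];b=cv2.imread('pics/t5s.png')[150:350,220:420]
cv2.imwrite('pics/c5.png',np.hstack([cv2.resize(a,(400,400)),cv2.resize(b,(400,400))]))"
```

```text
[488.1 104.9 251.7] [ 0.3  1.2 11.9]
13 zmax [421.9  47.9 240.1] y 21.902889165583666 47.88958585888847
```

View pics/c5.png

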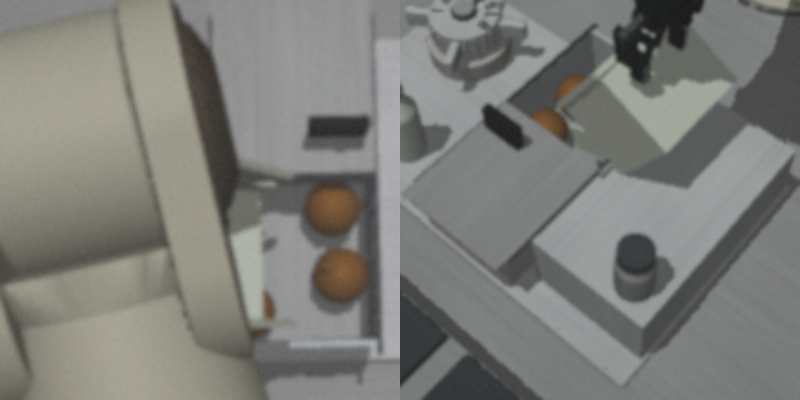

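Two onions are in the hopper. The third shows at the lip edge at (262,310) in the crop, so I tilt slightly more and measure its height.

Call:
carry_out(moves=[0, -0.13, -0.012, 0, 0, 0, 60, 0, -0.13, -0.012, 0, 0, 0, 60, 0, 0, 0, 0, 0, 0, 60, 0, 0, 0, 0, 0, 0, 60, 0, 0, 0, 0, 0, 0, 60])

```text
time_s: 17.45
tcp_pos: [488.2, 98.3, 251.2]
tool_rot: [[-0.002, -1.0, 0.003], [-1.0, 0.002, 0.0], [-0.0, -0.003, -1.0]]
contact_force: [0.5, 1.2, 10.3]
width: 60.0
grip_force: 5.1
```

```bash
cat > o.py <<'E'
from h import *
np.set_printoptions(precision=1,suppress=True)
s=observe();print(np.array(s['tcp_pos']),np.array(s['contact_force']))
for cam in("top","scene"):
    c,E=w2c(cam);im,d=get_image(cam);P=cloud(c,E,d.astype(float))
    hsv=cv2.cvtColor(im,cv2.COLOR_BGR2HSV);m=(hsv[...,0]>5)&(hsv[...,0]<20)&(hsv[...,1]>110)&(P[...,0]>390)&(P[...,0]<590)&(P[...,1]>-100)&(P[...,1]<260)
    n,l,st,_=cv2.connectedComponentsWithStats(m.astype(np.uint8))
    for i in range(1,n):
        if st[i,4]>15: print(cam,st[i],np.median(P[l==i],axis=0))
    print([(round(r["conf"],2),towld(E,r["position"])) for r in recognise(cam,"onion0_center")])
E
python3 o.py
```

```text
[488.2  98.3 251.2] [ 0.5  1.2 10.3]
top [333 165  21  17 243] [537.8 -35.5  74.5]
top [337 190  19  19 259] [468.3 -44.1  74.3]
[(0.74, array([513.1,  40.6, 104.6])), (0.23, array([ 561.3, -134.8,   10.2]))]
scene [299 188  10  11  45] [479.6 -54.   75.5]
scene [286 205  16  14 121] [538.8 -28.2  75.5]
[]
```

Call:
carry_out(moves=[0, 0.25, 0.02, 0, 0, 0, 60, 0, 0.25, 0, 0, 0, 0, 60, 0, 0.25, 0, 0, 0, 0, 60, 0, 0.25, -0.02, 0, 0, 0, 60, 0, 0.25, -0.03, 0, 0, 0, 60])

```text
time_s: 18.15
tcp_pos: [488.1, 130.3, 251.0]
tool_rot: [[-0.002, -1.0, 0.004], [-1.0, 0.002, 0.002], [-0.002, -0.004, -1.0]]
contact_force: [-0.9, 3.8, 15.2]
width: 60.1
grip_force: 7.1
```

Call:
carry_out(moves=[0, 0.246, -0.041, 0, 0, 0, 60, 0, 0.246, -0.041, 0, 0, 0, 60, 0, 0.242, -0.062, 0, 0, 0, 60, 0, 0.242, -0.062, 0, 0, 0, 60, 0, 0.235, -0.083, 0, 0, 0, 60])

```text
time_s: 18.65
tcp_pos: [488.1, 161.7, 244.8]
tool_rot: [[-0.001, -1.0, 0.005], [-1.0, 0.001, 0.004], [-0.004, -0.005, -1.0]]
contact_force: [-3.7, 9.6, 22.1]
width: 59.9
grip_force: 10.7
```

Call:
carry_out(moves=[0, 0.235, -0.083, 0, 0, 0, 60, 0, 0.227, -0.103, 0, 0, 0, 60, 0, 0.227, -0.103, 0, 0, 0, 60, 0, 0, 0, 0, 0, 0, 60])

```text
time_s: 19.05
tcp_pos: [488.1, 180.3, 238.0]
tool_rot: [[-0.0, -1.0, 0.005], [-1.0, 0.0, 0.007], [-0.007, -0.005, -1.0]]
contact_force: [-5.7, 14.6, 22.3]
width: 60.0
grip_force: 12.2
```

```bash
python3 o.py
```

```text
[488.1 180.3 238. ] [-5.7 14.6 22.3]
top [334 166  19  15 221] [538.3 -37.5  75. ]
top [337 190  19  19 246] [468.4 -45.   74.7]
top [311 207   7  16  51] [428.4  36.5  71.2]
[(0.65, array([496. , 119.2, 137. ])), (0.6, array([419.1,  42. ,  66.3])), (0.3, array([578.5, -77.9,  23.1]))]
scene [299 188  19  19 230] [482.7 -37.5  72. ]
scene [286 205  17  14 123] [538.4 -27.8  75.5]
[]
```

All three onions are in the hopper (tops at z≈72–75). The contact force is rising, so I ease the pusher straight back rather than down.

Call:
carry_out(moves=[0, 0.2, 0, 0, 0, 0, 60, 0, 0.2, 0, 0, 0, 0, 60])

```text
time_s: 19.45
tcp_pos: [487.8, 188.1, 235.4]
tool_rot: [[-0.002, -1.0, 0.002], [-1.0, 0.002, 0.002], [-0.002, -0.002, -1.0]]
contact_force: [0.4, 5.1, -1.0]
width: 60.3
grip_force: 1.8
```

Call:
carry_out(moves=[0, 0.2, 0, 0, 0, 0, 60, 0, 0.2, -0.05, 0, 0, 0, 60, 0, 0, 0, 0, 0, 0, 60])

```text
time_s: 19.75
tcp_pos: [487.6, 197.9, 232.7]
tool_rot: [[-0.002, -1.0, -0.001], [-1.0, 0.002, 0.001], [-0.001, 0.001, -1.0]]
contact_force: [-0.5, 6.3, 1.4]
width: 60.1
grip_force: 2.9
```

```bash
python3 t.py t6; python3 -c "
import cv2;import numpy as np
a=cv2.imread('pics/t6.png')[90:250,210:370];b=cv2.imread('pics/t6s.png')[150:350,220:420]
cv2.imwrite('pics/c6.png',np.hstack([cv2.resize(a,(400,400)),cv2.resize(b,(400,400))]))"; python3 - <<'E'
from h import *
np.set_printoptions(precision=1,suppress=True)
# tub rim profile along side wall x~556 (far side) 
for cam in("top","scene"):
    c,E=w2c(cam);im,d=get_image(cam);P=cloud(c,E,d.astype(float));X,Y,Z=np.moveaxis(P,-1,0)
    m=(X>548)&(X<562)&(Y>20)&(Y<260)&(Z>115)&(Z<300)
    q=P[m]
    for y in range(30,260,20):
        k=q[abs(q[:,1]-y)<5]
        if len(k): print(cam,y,np.percentile(k[:,2],95),len(k))
E
```

```text
[487.6 197.9 232.7] [-0.5  6.3  1.4]
532 zmax [433.4 185.2 299.4] y 47.69290193043892 216.7876789639159
top 50 172.15047096604485 16
top 70 219.1528095929673 45
top 90 227.73565935645723 51
top 110 235.77932373878343 57
top 130 245.42397634400047 58
top 150 254.13633200197023 61
top 170 262.9884833123301 62
top 190 248.02676800494325 18
top 210 193.76412235815963 1
scene 50 155.65335060067136 8
scene 70 218.09437104782413 49
scene 90 226.5086664994888 79
scene 110 235.65806925084078 93
scene 130 243.80293114331994 106
scene 150 252.0537405385167 117
scene 170 261.556207566244 118
scene 190 292.99343152396534 130
scene 210 296.28434718977917 74
scene 230 156.02705220642954 2
```

Call:
carry_out(moves=[0, 0.206, -0.11, 0, 0, 0, 60, 0, 0.193, -0.13, 0, 0, 0, 60, 0, 0.193, -0.13, 0, 0, 0, 60, 0, 0.178, -0.14, 0, 0, 0, 60, 0, 0.178, -0.14, 0, 0, 0, 60])

```text
time_s: 20.45
tcp_pos: [487.6, 221.7, 216.5]
tool_rot: [[-0.002, -1.0, -0.0], [-1.0, 0.002, 0.001], [-0.001, 0.0, -1.0]]
contact_force: [-0.0, 6.7, 1.1]
width: 60.0
grip_force: 3.5
```

Call:
carry_out(moves=[0, 0.162, -0.15, 0, 0, 0, 60, 0, 0.162, -0.15, 0, 0, 0, 60, 0, 0.1, -0.12, 0, 0, 0, 60, 0, 0.1, -0.12, 0, 0, 0, 60, 0, 0.1, -0.1, 0, 0, 0, 60])

```text
time_s: 20.95
tcp_pos: [487.9, 237.5, 200.6]
tool_rot: [[-0.002, -1.0, 0.001], [-1.0, 0.002, 0.002], [-0.002, -0.0, -1.0]]
contact_force: [0.3, 9.3, 0.7]
width: 60.0
grip_force: 4.2
```

Call:
carry_out(moves=[0, 0.1, -0.1, 0, 0, 0, 60, 0, 0.1, 0, 0, 0, 0, 60, 0, 0.1, 0, 0, 0, 0, 60, 0, 0, 0, 0, 0, 0, 60])

```text
time_s: 21.35
tcp_pos: [487.4, 244.2, 197.7]
tool_rot: [[-0.002, -1.0, -0.001], [-1.0, 0.002, -0.0], [0.0, 0.001, -1.0]]
contact_force: [0.1, 5.0, -1.9]
width: 60.1
grip_force: 2.6
```

```bash
cat > u.py <<'E'
from h import *
np.set_printoptions(precision=1,suppress=True)
s=observe();print(np.array(s['tcp_pos']),np.array(s['contact_force']),s['time_s'])
for cam in("top","scene"):
    c,E=w2c(cam);im,d=get_image(cam);P=cloud(c,E,d.astype(float));X,Y,Z=np.moveaxis(P,-1,0)
    q=P[(X>548)&(X<562)&(Y>20)&(Y<260)&(Z>115)&(Z<300)]
    print(cam,[(y,round(np.percentile(q[abs(q[:,1]-y)<5][:,2],95))) for y in range(90,240,20) if (abs(q[:,1]-y)<5).any()])
    q=P[(X>390)&(X<590)&(Y>60)&(Y<260)&(abs(Z-225)<5)];print(np.percentile(q,[1,99],axis=0))
E
python3 u.py
```

```text
[487.4 244.2 197.7] [ 0.1  5.  -1.9] 21.35
top [(90, 193), (110, 228), (130, 227), (150, 226), (170, 227), (190, 227), (210, 227), (230, 287)]
[[414.5 109.8 220.6]
 [560.  235.8 229.2]]
scene [(90, 192), (110, 226), (130, 226), (150, 227), (170, 226), (190, 226), (210, 227), (230, 270)]
[[416.2 111.6 220.2]
 [563.2 255.6 229.4]]
```

Call:
carry_out(moves=[0, 0.2, 0, 0, 0, 0, 60, 0, 0.3, 0, 0, 0, 0, 60, 0, 0.2, 0, 0, 0, 0, 60, 0, 0, 0, 0, 0, 0, 60])

```text
time_s: 21.85
tcp_pos: [487.7, 261.7, 198.3]
tool_rot: [[-0.002, -1.0, 0.0], [-1.0, 0.002, -0.0], [0.0, -0.0, -1.0]]
contact_force: [-1.0, -0.1, -1.6]
width: 60.0
grip_force: 0.0
```

```bash
python3 u.py; python3 - <<'E'
from h import *
np.set_printoptions(precision=1,suppress=True)
def f(d,c,E,t):
    P=cloud(c,E,d.astype(float));X,Y,Z=np.moveaxis(P,-1,0)
    q=P[(X>390)&(X<590)&(Y>60)&(Y<240)&(abs(Z-225)<5)];print(t,np.percentile(q,[1,50,99],axis=0))
c,E=w2c("top");f(np.load("top0.npy"),c,E,"before");f(get_image("top")[1],c,E,"now")
E
```

```text
[487.7 261.7 198.3] [-1.  -0.1 -1.6] 21.85
top [(90, 192), (110, 225), (130, 227), (150, 226), (170, 227), (190, 227), (210, 226), (230, 227)]
[[414.5 111.7 220.6]
 [560.  250.5 228.4]]
scene [(90, 193), (110, 225), (130, 226), (150, 225), (170, 226), (190, 226), (210, 226), (230, 227)]
[[415.3 112.1 220.3]
 [563.  239.1 229. ]]
before [[414.5 107.6 221.1]
 [490.4 200.5 225. ]
 [560.1 231.8 228.5]]
now [[414.5 112.2 220.3]
 [492.8 213.8 225. ]
 [559.9 238.4 228.5]]
```

The tub stands upright but about 4–5 mm back from where it stood, so I nudge it gently home.

Call:
carry_out(moves=[0, -0.2, -0.4, 0, 0, 0, 60, 0, -0.3, 0, 0, 0, 0, 60, 0, -0.15, 0, 0, 0, 0, 60, 0, -0.08, 0, 0, 0, 0, 60, 0, -0.06, 0, 0, 0, 0, 60])

```text
time_s: 22.5
tcp_pos: [487.6, 242.0, 188.7]
tool_rot: [[-0.002, -1.0, 0.0], [-1.0, 0.002, 0.003], [-0.003, -0.0, -1.0]]
contact_force: [-0.4, 8.0, 0.6]
width: 59.9
grip_force: 4.1
```

Call:
carry_out(moves=[0, -0.06, 0, 0, 0, 0, 60, 0, -0.04, 0, 0, 0, 0, 60, 0, 0, 0, 0, 0, 0, 60])

```text
time_s: 22.8
tcp_pos: [487.7, 239.6, 188.7]
tool_rot: [[-0.002, -1.0, 0.0], [-1.0, 0.002, 0.003], [-0.003, -0.0, -1.0]]
contact_force: [-0.7, 7.7, -1.6]
width: 60.3
grip_force: 3.7
```

Call:
carry_out(moves=[0, 0.3, 0, 0, 0, 0, 60, 0, 0.4, 0, 0, 0, 0, 60, 0, 0, 1, 0, 0, 0, 60, 0, 0, 1, 0, 0, 0, 60, 0, 0, 1, 0, 0, 0, 60])

```text
time_s: 23.3
tcp_pos: [487.5, 256.7, 264.2]
tool_rot: [[-0.002, -1.0, -0.0], [-1.0, 0.002, -0.001], [0.001, 0.0, -1.0]]
contact_force: [-0.3, 0.2, 0.2]
width: 60.0
grip_force: 0.0
```

Call:
carry_out(moves=[0, -0.3, 0.3, 0, 0, 0, 60, 0.4, -1, 0, 0, 0, 0, 50, 0.4, -1, 0, 0, 0, 0, 50, 0.4, -1, 0, 0, 0, 0, 50, 0.4, -1, 0, 0, 0, 0, 50])

```text
time_s: 23.8
tcp_pos: [527.8, 147.6, 270.0]
tool_rot: [[-0.002, -1.0, -0.001], [-1.0, 0.002, -0.001], [0.001, 0.001, -1.0]]
contact_force: [0.3, 0.4, 0.0]
width: 50.6
grip_force: 0.0
```

Call:
carry_out(moves=[0.4, -1, 0, 0, 0, 0, 40, 0.4, -1, 0, 0, 0, 0, 40, 0.4, -1, 0, 0, 0, 0, 40, 0.4, -1, 0, 0, 0, 0, 40, 0.4, -1, 0, 0, 0, 0, 40])

```text
time_s: 24.3
tcp_pos: [577.8, 22.5, 269.9]
tool_rot: [[-0.003, -1.0, -0.001], [-1.0, 0.003, -0.0], [0.0, 0.001, -1.0]]
contact_force: [1.0, 0.2, -0.8]
width: 40.3
grip_force: 0.0
```

Call:
carry_out(moves=[0.45, -1, -0.6, 0, 0, 0, 40, 0.45, -1, -1, 0, 0, 0, 40, 0.45, -0.7, -1, 0, 0, 0, 40, 0, 0, -0.7, 0, 0, 0, 40, 0, 0, 0, 0, 0, 0, 40])

```text
time_s: 24.8
tcp_pos: [610.1, -44.4, 184.4]
tool_rot: [[-0.004, -1.0, -0.006], [-1.0, 0.004, 0.0], [-0.0, 0.006, -1.0]]
contact_force: [-0.3, -0.1, -0.8]
width: 39.9
grip_force: 0.0
```

```bash
python3 o.py; python3 - <<'E'
from h import *
np.set_printoptions(precision=1,suppress=True)
c,E=w2c("top")
P=cloud(c,E,get_image("top")[1].astype(float));X,Y,Z=np.moveaxis(P,-1,0)
q=P[(X>390)&(X<590)&(Y>60)&(Y<240)&(abs(Z-225)<5)];print("rim",np.percentile(q,[1,50,99],axis=0))
c,E=w2c("wrist");P=cloud(c,E,get_image("wrist")[1].astype(float));X,Y,Z=np.moveaxis(P,-1,0)
q=P[(Z>130)&(Z<158)&(X>580)&(X<640)&(Y>-90)&(Y<10)];print("paddle",len(q),np.percentile(q,[2,50,98],axis=0))
E
```

```text
[610.1 -44.4 184.4] [-0.3 -0.1 -0.8]
[(0.79, array([426.4,  49.4,  68.7]))]
scene [299 188  18  18 187] [482.1 -38.8  71.5]
scene [286 206  14   9  42] [543.2 -34.   77.3]
[(0.39, array([ 678.4, -166.6,   94.3]))]
rim [[414.5 107.1 220.5]
 [486.  200.7 224.9]
 [560.5 233.2 228.3]]
paddle 1654 [[604.8 -68.7 136.5]
 [611.8 -43.5 151.6]
 [618.4 -11.3 153.2]]
```

The tub is back in its place and the paddle is at x≈612. I pinch it and slide the guard shut.

Call:
carry_out(moves=[0.06, 0.1, -0.8, 0, 0, 0, 40, 0, 0, -0.8, 0, 0, 0, 40, 0, 0, -0.8, 0, 0, 0, 40, 0, 0, 0, 0, 0, 0, 5, 0, 0, 0, 0, 0, 0, 5])

```text
time_s: 25.6
tcp_pos: [611.3, -40.9, 128.8]
tool_rot: [[-0.002, -1.0, -0.003], [-1.0, 0.002, 0.0], [-0.0, 0.003, -1.0]]
contact_force: [-3.9, 2.5, 0.3]
width: 13.2
grip_force: 29.8
```

Call:
carry_out(moves=[0, 0, 0, 0, 0, 0, 5, 0, 0, 0, 0, 0, 0, 5, -0.4, 0, 0, 0, 0, 0, 5, -0.6, 0, 0, 0, 0, 0, 5, -0.8, 0, 0, 0, 0, 0, 5])

```text
time_s: 26.1
tcp_pos: [567.9, -41.1, 128.9]
tool_rot: [[-0.002, -1.0, 0.001], [-1.0, 0.002, -0.0], [0.0, -0.001, -1.0]]
contact_force: [3.0, -0.9, -5.4]
width: 13.3
grip_force: 29.0
```

Call:
carry_out(moves=[-0.9, 0, 0, 0, 0, 0, 5, -0.9, 0, 0, 0, 0, 0, 5, -0.9, 0, 0, 0, 0, 0, 5, -0.8, 0, 0, 0, 0, 0, 5, -0.7, 0, 0, 0, 0, 0, 5])

```text
time_s: 26.6
tcp_pos: [461.9, -41.5, 128.8]
tool_rot: [[-0.002, -1.0, 0.001], [-1.0, 0.002, -0.001], [0.001, -0.001, -1.0]]
contact_force: [2.4, -3.2, -7.7]
width: 13.7
grip_force: 28.7
```

Call:
carry_out(moves=[-0.4, 0, 0, 0, 0, 0, 5, -0.25, 0, 0, 0, 0, 0, 5, -0.15, 0, 0, 0, 0, 0, 5, 0, 0, 0, 0, 0, 0, 5])

```text
time_s: 27.0
tcp_pos: [442.7, -41.6, 128.8]
tool_rot: [[-0.003, -1.0, 0.0], [-1.0, 0.003, -0.001], [0.001, -0.0, -1.0]]
contact_force: [-1.6, -5.6, -6.9]
width: 13.0
grip_force: 28.9
```

Shut is at x≈436.3.

Call:
carry_out(moves=[-0.12, 0, 0, 0, 0, 0, 5, -0.1, 0, 0, 0, 0, 0, 5, -0.06, 0, 0, 0, 0, 0, 5, 0, 0, 0, 0, 0, 0, 5])

```text
time_s: 27.4
tcp_pos: [436.3, -41.6, 128.8]
tool_rot: [[-0.003, -1.0, 0.001], [-1.0, 0.003, -0.001], [0.001, -0.001, -1.0]]
contact_force: [0.5, -6.2, -7.7]
width: 13.6
grip_force: 28.8
```

Call:
carry_out(moves=[-0.04, 0, 0, 0, 0, 0, 5, 0, 0, 0, 0, 0, 0, 5])

```text
time_s: 27.6
tcp_pos: [436.3, -41.6, 128.9]
tool_rot: [[-0.003, -1.0, 0.003], [-1.0, 0.003, -0.001], [0.001, -0.003, -1.0]]
contact_force: [6.9, -5.7, -10.6]
width: 13.5
grip_force: 28.4
```

Call:
carry_out(moves=[-0.05, 0, 0, 0, 0, 0, 5, 0.07, 0, 0, 0, 0, 0, 5, 0, 0, 0, 0, 0, 0, 40, 0, 0, 0, 0, 0, 0, 40, 0, 0, 0, 0, 0, 0, 40])

```text
time_s: 28.1
tcp_pos: [435.8, -41.0, 129.2]
tool_rot: [[-0.002, -1.0, 0.001], [-1.0, 0.002, 0.0], [-0.0, -0.001, -1.0]]
contact_force: [0.1, -0.3, -1.1]
width: 40.0
grip_force: 0.0
```

Call:
carry_out(moves=[0, 0, 1, 0, 0, 0, 40, 0, 0, 1, 0, 0, 0, 40, 0, 0, 1, 0, 0, 0, 40, -0.5, -0.5, 1, 0, 0, 0, 40, -1, -1, 0.5, 0, 0, 0, 40])

```text
time_s: 28.6
tcp_pos: [398.7, -78.2, 243.0]
tool_rot: [[-0.0, -1.0, 0.003], [-1.0, 0.0, 0.0], [-0.0, -0.003, -1.0]]
contact_force: [0.6, 0.0, -1.3]
width: 40.0
grip_force: 0.0
```

Call:
carry_out(moves=[-1, -1, 0, 0, 0, 0, 40, -1, -1, 0, 0, 0, 0, 40, 0, -1, 0, 0, 0, 0, 40, 0, 0, 0, 0, 0, 0, 40, 0, 0, 0, 0, 0, 0, 40])

```text
time_s: 29.1
tcp_pos: [347.9, -153.7, 241.2]
tool_rot: [[-0.004, -1.0, 0.001], [-1.0, 0.004, 0.0], [-0.0, -0.001, -1.0]]
contact_force: [0.3, 0.0, 0.5]
width: 40.2
grip_force: 0.0
```

```bash
python3 - <<'E'
from h import *
np.set_printoptions(precision=1,suppress=True)
c,E=w2c("top");im,d=get_image("top");im2,_=get_image("scene")
for t,D in(("before",np.load("top0.npy")),("now",d)):
    P=cloud(c,E,D.astype(float));X,Y,Z=np.moveaxis(P,-1,0)
    q=P[(Z>130)&(Z<160)&(Y<20)&(Y>-90)&(X<480)&(X>400)];print(t,"paddle",np.percentile(q,[2,50,98],axis=0))
    q=P[(X>390)&(X<590)&(Y>60)&(Y<240)&(abs(Z-225)<5)];print("rim",np.percentile(q,[1,50,99],axis=0))
    h=np.array([486,-244]);R=np.hypot(X-h[0],Y-h[1]);A=np.degrees(np.arctan2(Y-h[1],X-h[0]))%360
    print([np.median(A[(R>60)&(R<90)&(Z>80)&(Z<102)&(abs((A-a+180)%360-180)<25)]) for a in (30,120,210,300)])
cv2.imwrite("pics/c7.png",np.hstack([cv2.resize(im[80:250,210:480],(450,283)),cv2.resize(im2[110:340,150:430],(345,283))]))
E
```

```text
before paddle [[428.4 -68.6 140.1]
 [435.3 -40.4 150.9]
 [442.3 -12.  154.7]]
rim [[414.5 107.6 221.1]
 [490.4 200.5 225. ]
 [560.1 231.8 228.5]]
[np.float64(30.153521111819067), np.float64(120.57031287429007), np.float64(209.12468980018392), np.float64(300.7807647988502)]
now paddle [[428.5 -68.7 140.6]
 [435.3 -40.2 150.9]
 [442.4 -11.9 154.4]]
rim [[414.5 107.  220.7]
 [486.2 200.6 224.9]
 [560.5 232.9 228.5]]
[np.float64(29.830378918429076), np.float64(120.59782460739468), np.float64(209.387577176876), np.float64(300.2807654331082)]
```

View pics/c7.png

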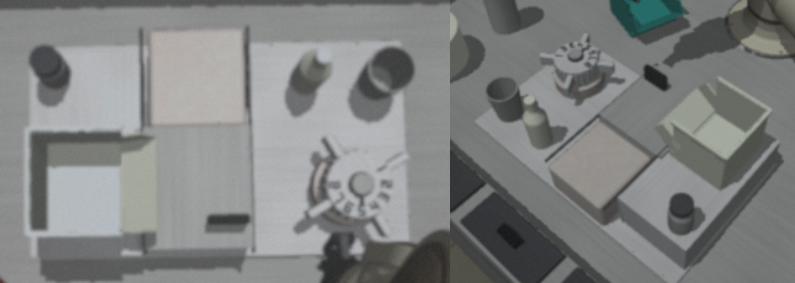

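The picture shows the tub empty and upright in its place, the guard shut (paddle at (228,219)), number 5 at the pointer, and the bystanders standing where they were.

```bash
python3 -c "
from bench import hand_in
print(hand_in())"
```

```text
the job is handed in; nothing more can be done
None
```

The job is handed in: the sleeve is at 5, all three onions are in the hopper, the tub stands upright in its place, the guard is fully shut, and the bottle, cup and shaker still stand where they were.

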